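# Balance the loaded tube yoke on the ridge stand

### The job

Pick up the loaded tube yoke and set the middle of its beam gently down on the ridge of the balance stand. Still holding it, slide it along over the ridge to find by feel the place where it balances, and let go so that it stays level by itself on the ridge, square across it and clear of both stops. Keep the yoke upright, do not press it hard onto the ridge, and leave the other things on the bench alone.

Things in the scene. Friction and masses are not known exactly. Their poses are not given: they have to be found in the camera images.
- yoke_grip (a point): Tube yoke: loose carrier 348 mm long along its y, 0.2 to 0.5 kg, standing on its two end pots. Aluminium T-beam: upright web 10 mm thick (x), 36 mm high, 256 mm long, graspable from above anywhere between the pots, on a flange 26 mm wide, 6 mm thick. Point: middle of the beam, half-way up the web: 18 mm above the flange's top and below the web's top, 104 mm above the pots' feet. x across, z up.
- yoke_under (a point): Middle of the beam on the flat underside of the yoke's flange, 24 mm under yoke_grip; this face goes on the ridge. The two pots hold unequal unknown weights, so the balance point lies about 10 to 61 mm from here along y, towards the heavier pot. Nothing in the yoke shifts. Axes as yoke_grip.
- pot_a_mid (a point): Grey round pot at the yoke's +y end, 150 mm from the middle: 44 mm across, dark foot 48 mm, three orange-capped tubes on top (caps end 116 mm above its foot, 12 mm above yoke_grip). Point: on its axis, 43 mm above its foot. About 40 to 170 g, unknown.
- pot_b_mid (a point): The like pot at the yoke's -y end; the same look and size, another unknown weight of about 40 to 170 g.
- stand: Balance stand, fixed: grey base 100 (x) by 130 mm (y), 12 mm thick, with an aluminium post in the middle that carries the steel ridge. Origin: under the base's centre, on the bench.
- stops: The stand's two stops, fixed to it: posts 45 mm to either side of the ridge along y, with rubber tops 50 (x) by 14 mm (y), 5 mm lower than the ridge's top. An unbalanced yoke tips about 0.10 rad and rests on one. Origin and axes as stand.
- ridge_top (a point): Centre of the ridge's top, 125 mm above the bench: a straight edge 50 mm long along x, flat top only 6 mm wide (y). The yoke lies across it, yoke y along this y. With its balance point within about 3 mm of the ridge's middle the yoke rests level and steady, its weight hanging below the ridge; further off it tips.
- rack_mid (a point): Bystander: yellow tube rack with capped tubes, 70 x 200 x 96 mm; its middle, 45 mm above the bench.
- bottle_mid (a point): Bystander: white bottle 70 mm across, 170 mm tall; its middle.
- basket_mid (a point): Bystander: white slatted basket 160 x 130 x 60 mm; its middle.
Not all that is in view belongs to the job. What is meant by the stand is not blue or pink, and is the larger of those in its own colour.

How it is judged:
By the outcome, as a careful person would: the job done as asked, in the order asked, and still so for the second after the job is handed in, with the robot touching nothing.
It also fails if it takes over 61 s, if anything falls off the work surface, if the arm or the gripper's body presses on something with over 40 N, if the wrist force passes 120 N, or if a joint passes its speed limit or range.

### The arm

A 7-joint arm with a two-finger parallel gripper is mounted at the origin on the work surface. World frame = base frame: x ahead of the robot, y to its left, z up, the work surface at z = 0. Lengths are in m, angles in rad, forces in N, time in s.
With the tool pointing down it reaches from about 0.4 to 0.85 m from the base axis. Payload 10.4 kg.
Tool frame: the origin (TCP) lies at the very end of the fingers, on their centre line; the grasp point (between the pads) lies 19 mm behind it; z points along the fingers, y is the line along which they close (so a half turn about z gives the same grasp; the last joint's range is limited). The gripper opens to 85 mm and grips with 20 to 120 N. Pads are 22 mm wide; open, the fingers measure 114 mm over their backs; the gripper's body (76 mm by 85 mm) begins 54 mm behind the grasp point. The pads swing forward as they close: fully open they stand 13 mm farther back than shut.
Start: joints at [-1.211, 0.332, -0.065, 1.46, 0.022, 1.35, -0.088], TCP at [0.233, 0.58, 0.231] pointing down, gripper open.
Joint ranges: [-2.6, 2.6], [-0.5, 2.12], [-1.47, 1.34], [0.16, 2.42], [-1.27, 4.41], [0.06, 2.06], [-2.6, 2.6]. Speed limits (rad/s): [2.22, 2.22, 2.79, 2.79, 3.14, 3.14, 3.14].

### API

Orientations are given as a unit quaternion [x, y, z, w].
In Python, from workcell import * gives the robot as it stands.
- The arm moves only by the tool step_arm, never from a script. Its argument "commands" is one flat list of numbers, 7 for each row, row after row: the finger opening in mm, from 0 to 85.4, then the shift along the world's x, y, z as a fraction of full scale, then the turn, a rotation vector about the world's x, y, z as a fraction of full scale. A call has exactly 10 rows; each row is the pose to reach, as a shift and turn from the pose commanded when the call began, turning the shorter way round; what a row does not reach only later rows make up. Full scale, the value 1, is 0.6 m for a shift and pi rad for a turn. A row lasts 1/8 s, in which the tool goes at most 62.5 mm and 10.7 degrees, less where a joint would pass 70% of its speed; a pose out of reach is approached as far as the arm can. A call with a number of a shift or a turn outside -1 to 1 is refused whole. A call with a gripper value outside its range is refused whole. The fingers move at their own pace and stop on an object; "squeeze" is the grip in N (left out, the last holds). Time passes only in rows, so rows that repeat a pose let the fingers close, or fill a call up. It gives the time, the measured TCP pose, the force, the opening and the grip force at its end, in the units of the state.
- get_obs(): the state, without advancing time (a new reading comes with each control period).
- camera(name): name is "side" or "top" or "wrist"; returns the picture (420x560x3 uint8, red, green, blue); there is no depth.
- camera_params(name): a dict with "mtx" (3x3 intrinsics, pixels), "dist" ([k1, k2, p1, p2, k3] as OpenCV has them; the pictures are not rectified), "extrinsics" (4x4, takes a point from world to camera coordinates); the wrist camera has in their place "tool_from_camera" (4x4, takes a point from camera to tool coordinates, whose origin is the TCP and whose axes are the flange's). Camera axes: x right, y down, z forward; pixel columns grow to the right and rows downward; lengths in m; the calibration is good to about 2 mm. A picture is of the moment at which its call begins: read the wrist's pose just before it. camera_params takes no time and is no camera call.
- hand_in(): hands the job in; it is judged then, once.
The state is a dict: "clock": time; "joint_pos": joint angles; "joint_velocities": joint speeds; "tau": joint torques, N m; "position": TCP position; "ee_rot": TCP orientation; "ft_force": force on the tool from outside, world axes, zero at the start; "torque": the same for the moment, N m; "grip_width": opening from 0.0 (shut) to 1.0 (fully open); "grasp_force": force on a finger pad.
Only numpy, scipy, OpenCV 4.12 (cv2) and the standard library are available. Lean on these libraries where they do the work, as an engineer would, in place of code of your own. Each camera call takes 0.05 s, during which the arm holds its last target. There are 200 camera calls.

## Working session

There is one attempt and no reset: what is moved stays moved. The work goes in short steps, Python scripts to look and compute and a tool call to move; the robot and the scene stay as the last step left them, time stands still between calls to the robot, and variables do not carry over. Pictures are saved under pics/ and viewed, at most 10 in all, crops included, and the job is handed in when it is done.

Besides the shell and the picture viewer there is one more tool, called after "Call:" as name(argument=value, ...), one argument or row to a line, values as JSON. step_arm: Moves the arm, as the interface text tells. Its arguments: {"type":"object","properties":{"commands":{"type":"array","items":{"type":"number"}},"squeeze":{"type":"number"}},"required":["commands"]}

```bash
mkdir -p pics; ls; python3 - <<'E'
from workcell import *
import cv2,numpy as np
o=get_obs();print({k:np.round(v,3) for k,v in o.items()})
for n in("top","side"):
    cv2.imwrite(f"pics/{n}0.png",camera(n)[:,:,::-1]);print(n,{k:np.round(v,3).tolist() for k,v in camera_params(n).items()})
print(camera_params("wrist"))
E
```

```text
pics
{'clock': np.float64(0.0), 'joint_pos': array([-1.211,  0.333, -0.065,  1.461,  0.022,  1.35 , -0.088]), 'joint_velocities': array([ 0.   ,  0.   , -0.   ,  0.   ,  0.002, -0.001, -0.001]), 'tau': array([ 1.0000e-03, -6.2545e+01,  5.0000e-02, -3.9162e+01,  1.6000e-02,
        1.0000e-02,  0.0000e+00]), 'position': array([0.233, 0.579, 0.23 ]), 'ee_rot': array([ 0.19 ,  0.982, -0.001, -0.   ]), 'ft_force': array([-0.279, -0.463,  0.491]), 'torque': array([ 0.02 ,  0.03 , -0.027]), 'grasp_force': np.float64(0.0), 'grip_width': np.float64(0.998)}
top {'mtx': [[423.499, 0.0, 276.722], [0.0, 423.499, 203.397], [0.0, 0.0, 1.0]], 'dist': [-0.092, 0.0, 0.0, 0.0, 0.0], 'extrinsics': [[-0.047, -0.999, -0.002, 0.004], [-0.976, 0.047, -0.213, 0.6], [0.213, -0.008, -0.977, 1.307], [0.0, 0.0, 0.0, 1.0]]}
side {'mtx': [[456.129, 0.0, 279.04], [0.0, 456.129, 200.188], [0.0, 0.0, 1.0]], 'dist': [-0.138, 0.0, 0.0, 0.0, 0.0], 'extrinsics': [[0.989, -0.148, -0.011, -0.609], [-0.097, -0.588, -0.803, 0.124], [0.113, 0.795, -0.596, 1.321], [0.0, 0.0, 0.0, 1.0]]}
{'mtx': array([[366.66198306,   0.        , 281.68114339],
       [  0.        , 366.66198306, 211.86223403],
       [  0.        ,   0.        ,   1.        ]]), 'dist': array([-0.09761277,  0.        ,  0.        ,  0.        ,  0.        ]), 'tool_from_camera': array([[ 8.05747337e-05, -9.53505774e-01, -3.01374736e-01,
         7.63725263e-02],
       [ 9.99999894e-01, -5.96416852e-05,  4.56054871e-04,
         1.48451922e-03],
       [-4.52825450e-04, -3.01374741e-01,  9.53505669e-01,
        -1.43023832e-01],
       [ 0.00000000e+00,  0.00000000e+00,  0.00000000e+00,
         1.00000000e+00]])}
```

View pics/top0.png

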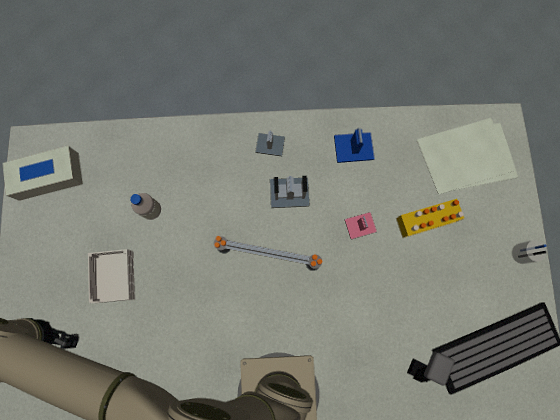

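View pics/side0.png

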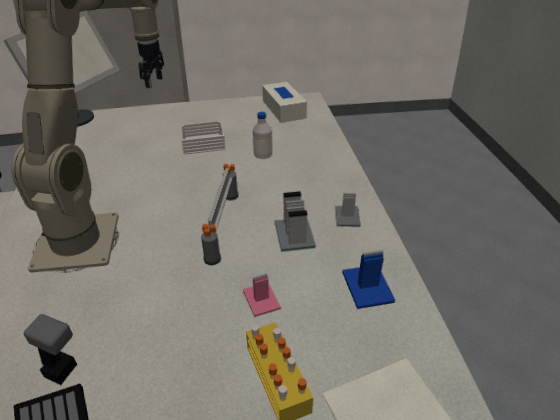

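```bash
cat > h.py <<'E'
from workcell import *
import cv2,numpy as np
def ray(n,uv):
    p=camera_params(n);E=np.array(p["extrinsics"])
    x=cv2.undistortPoints(np.float64(uv).reshape(-1,1,2),np.array(p["mtx"]),np.array(p["dist"])).reshape(-1,2)
    d=np.c_[x,np.ones(len(x))]@E[:3,:3]
    return -E[:3,:3].T@E[:3,3],d
def onplane(n,uv,z):
    c,d=ray(n,uv);return c+d*((z-c[2])/d[:,2])[:,None]
def proj(n,P):
    p=camera_params(n);E=np.array(p["extrinsics"])
    return cv2.projectPoints(np.float64(P).reshape(-1,3),cv2.Rodrigues(E[:3,:3])[0],E[:3,3],np.array(p["mtx"]),np.array(p["dist"]))[0].reshape(-1,2)
def blobs(mask,box,amin=8):
    x0,y0,x1,y1=box;m=np.zeros_like(mask);m[y0:y1,x0:x1]=mask[y0:y1,x0:x1]
    n,l,s,c=cv2.connectedComponentsWithStats(m);return [(s[i].tolist(),c[i].round(1).tolist()) for i in range(1,n) if s[i,4]>=amin]
E
python3 - <<'E'
from h import *
t=cv2.imread("pics/top0.png");s=cv2.imread("pics/side0.png")
ht=cv2.cvtColor(t,cv2.COLOR_BGR2HSV);hs=cv2.cvtColor(s,cv2.COLOR_BGR2HSV)
o=lambda h:cv2.inRange(h,(3,140,110),(18,255,255))
k=np.ones((5,5),np.uint8)
for n,h,b in(("top",ht,(200,220,340,285)),("side",hs,(190,150,250,245))):
    B=blobs(cv2.morphologyEx(o(h),cv2.MORPH_CLOSE,k),b);print(n,B)
    P=onplane(n,[c for _,c in B],.110);print(P.round(4),np.linalg.norm(P[0]-P[-1]))
B=blobs(cv2.inRange(ht,(0,0,0),(180,255,45)),(265,170,315,212),5);print(B);print(onplane("top",[c for _,c in B],.12).round(4))
# base outline: bluish grey
c=t[172:212,266:316];cv2.imwrite("pics/stand.png",np.hstack([cv2.resize(c,(400,320),interpolation=cv2.INTER_CUBIC),cv2.resize(s[180:260,262:342],(320,320),interpolation=cv2.INTER_CUBIC)]))
print(t[203,262:318].tolist())
E
```

```text
top [([215, 236, 11, 12, 80], [219.2, 241.7]), ([311, 255, 11, 11, 80], [315.4, 260.2])]
[[ 0.4772  0.1581  0.11  ]
 [ 0.4067 -0.1337  0.11  ]] 0.3001939345835976
side [([224, 164, 10, 5, 40], [228.2, 165.8]), ([202, 224, 13, 8, 67], [207.4, 226.9])]
[[ 0.4793  0.1674  0.11  ]
 [ 0.4068 -0.1262  0.11  ]] 0.30240544207964454
[([274, 177, 5, 17, 57], [275.8, 184.3]), ([302, 176, 5, 16, 67], [304.3, 183.5])]
[[ 0.6484 -0.0243  0.12  ]
 [ 0.6468 -0.1137  0.12  ]]
[[137, 150, 147], [140, 151, 147], [134, 147, 144], [138, 149, 148], [140, 151, 149], [141, 153, 150], [136, 148, 147], [138, 151, 146], [106, 117, 114], [104, 98, 88], [101, 92, 83], [102, 95, 85], [101, 95, 86], [105, 95, 87], [104, 96, 86], [101, 94, 85], [103, 96, 87], [101, 94, 84], [104, 98, 86], [101, 96, 84], [100, 94, 83], [104, 96, 87], [100, 94, 84], [101, 95, 86], [101, 95, 86], [106, 98, 88], [103, 95, 84], [101, 93, 83], [105, 97, 89], [99, 94, 84], [101, 94, 83], [103, 96, 88], [104, 97, 87], [101, 95, 89], [104, 98, 88], [105, 97, 87], [102, 97, 88], [104, 98, 87], [104, 99, 87], [100, 95, 87], [106, 99, 89], [98, 93, 81], [100, 95, 84], [103, 97, 89], [103, 96, 87], [100, 96, 86], [106, 96, 84], [82, 88, 86], [129, 140, 139], [135, 146, 144], [131, 144, 140], [136, 149, 146], [137, 147, 146], [134, 145, 143], [136, 147, 144], [135, 147, 145]]
```

View pics/stand.png

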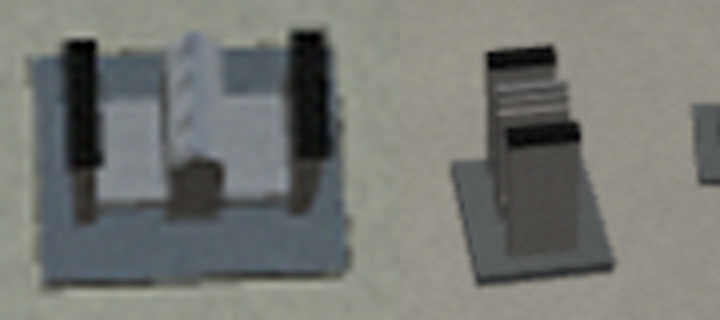

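Call:
step_arm(
  commands=[85,0.035,-0.095,0,0,0,-0.05,85,0.07,-0.19,0,0,0,-0.1,85,0.11,-0.285,0,0,0,-0.16,85,0.15,-0.38,0,0,0,-0.21,85,0.19,-0.48,0,0,0,-0.26,85,0.23,-0.58,0,0,0,-0.31,85,0.26,-0.68,0,0,0,-0.36,85,0.3,-0.78,0,0,0,-0.41,85,0.33,-0.87,0,0,0,-0.454,85,0.348,-0.945,0,0,0,-0.454],
)

```text
clock: 1.35
position: [0.4425, 0.0101, 0.2313]
ee_rot: [0.787, 0.616, 0.0, 0.0]
ft_force: [0.2, 0.7, -0.3]
grip_width: 0.997
grasp_force: 0.0
```

Call:
step_arm(
  commands=[85,0,0,-0.03,0,0,0,85,0,0,-0.05,0,0,0,85,0,0,-0.05,0,0,0,85,0,0,-0.05,0,0,0,85,0,0,-0.05,0,0,0,85,0,0,-0.05,0,0,0,85,0,0,-0.05,0,0,0,85,0,0,-0.05,0,0,0,85,0,0,-0.05,0,0,0,85,0,0,-0.05,0,0,0],
)

```text
clock: 2.6
position: [0.4422, 0.0128, 0.2013]
ee_rot: [0.786, 0.618, 0.0, 0.0]
ft_force: [0.7, 0.6, -0.2]
grip_width: 0.998
grasp_force: 0.0
```

```bash
cat >> h.py <<'E'
from scipy.spatial.transform import Rotation as Ro
def wplane(uv,z,o):
    p=camera_params("wrist");T=np.array(p["tool_from_camera"]);R=Ro.from_quat(o["ee_rot"]).as_matrix()
    x=cv2.undistortPoints(np.float64(uv).reshape(-1,1,2),p["mtx"],p["dist"]).reshape(-1,2)
    d=np.c_[x,np.ones(len(x))]@(R@T[:3,:3]).T;c=R@T[:3,3]+o["position"]
    return c+d*((z-c[2])/d[:,2])[:,None]
def st():
    o=get_obs();print({k:np.round(v,4).tolist() for k,v in o.items() if k not in("joint_velocities","tau")});return o
E
python3 - <<'E'
from h import *
o=st();im=camera("wrist")[:,:,::-1].copy();cv2.imwrite("pics/w1.png",im)
E
```

```text
{'clock': 2.6, 'joint_pos': [-0.6544, -0.0885, 0.5021, 1.9805, 0.0451, 1.239, -0.4069], 'position': [0.4422, 0.0128, 0.2013], 'ee_rot': [0.7861, 0.6181, 0.0, 0.0], 'ft_force': [0.6585, 0.6158, -0.1997], 'torque': [0.021, -0.0041, 0.0121], 'grasp_force': 0.0, 'grip_width': 0.998}
```

View pics/w1.png

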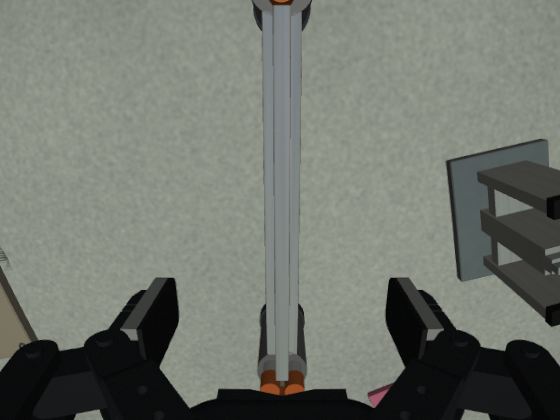

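```bash
python3 - <<'E'
from h import *
o=get_obs();im=cv2.cvtColor(cv2.imread("pics/w1.png"),cv2.COLOR_BGR2GRAY)
for r in(30,80,150,220,290):
    p=im[r-3:r+4].mean(0);g=np.diff(p)[255:310];i=np.where(abs(g)>7)[0]
    print(r,[(int(k)+255,int(g[k])) for k in i])
t=[[282.5,30],[283,290]]
P=wplane(t,.122,o);print(P.round(4),np.arctan2(-(P[0]-P[1])[0],(P[0]-P[1])[1]))
R=Ro.from_quat(o["ee_rot"]).as_matrix();print(R.round(3))
print("cap",wplane([[282,0]],.116,o))
E
```

```text
30 [(258, -16), (259, -24), (260, -9), (261, 10), (262, 27), (271, -23), (273, 22), (289, -19), (290, 23), (300, -14), (301, -25), (302, 19), (303, 19), (304, 14)]
80 [(261, -18), (263, 8), (272, -18), (273, 8), (274, 9), (288, -11), (289, -28), (290, 33), (299, -9), (301, 25)]
150 [(262, -30), (263, 8), (264, 9), (272, -33), (273, 10), (274, 19), (288, -10), (289, 8), (298, -8), (300, 23)]
220 [(263, -27), (265, 10), (273, -24), (274, 17), (288, -22), (289, 21), (297, -10), (299, 24)]
290 [(264, -33), (265, 10), (266, 14), (273, -36), (274, 11), (275, 18), (288, -21), (289, 22), (296, -8), (298, 23)]
[[ 0.4709  0.1247  0.122 ]
 [ 0.4328 -0.0342  0.122 ]] -0.23550791279979058
[[ 0.236  0.972  0.   ]
 [ 0.972 -0.236  0.   ]
 [ 0.     0.    -1.   ]]
cap [[0.47470953 0.14162347 0.116     ]]
```

Call:
step_arm(
  commands=[85,0.002,0,-0.05,0,0,0,85,0.002,0,-0.1,0,0,0,85,0.002,0,-0.15,0,0,0,85,0.002,0,-0.182,0,0,0,85,0.002,0,-0.182,0,0,0,40,0.002,0,-0.182,0,0,0,20,0.002,0,-0.182,0,0,0,0,0.002,0,-0.182,0,0,0,0,0.002,0,-0.182,0,0,0,0,0.002,0,-0.182,0,0,0],
  squeeze=80,
)

```text
clock: 3.9
position: [0.4433, 0.0129, 0.0924]
ee_rot: [0.786, 0.618, 0.0, -0.0]
ft_force: [-2.1, -0.1, 6.0]
grip_width: 0.102
grasp_force: 78.3
```

```bash
python3 -c "
from h import *
st()"
```

```text
{'clock': 3.9, 'joint_pos': [-0.6417, 0.0593, 0.5293, 2.1063, -0.0364, 0.9846, -0.3313], 'position': [0.4433, 0.0129, 0.0924], 'ee_rot': [0.7861, 0.6181, 0.0, -0.0002], 'ft_force': [-2.1374, -0.1474, 6.0119], 'torque': [0.0748, 0.7267, 0.0435], 'grasp_force': 78.3022, 'grip_width': 0.1022}
```

Call:
step_arm(
  commands=[0,0,0,0.01,0,0,0,0,0,0,0.03,0,0,0,0,0,0,0.07,0,0,0,0,0,0,0.11,0,0,0,0,0,0,0.15,0,0,0,0,0,0,0.15,0,0,0,0,0,0,0.15,0,0,0,0,0,0,0.15,0,0,0,0,0,0,0.15,0,0,0,0,0,0,0.15,0,0,0],
)

```text
clock: 5.15
position: [0.4433, 0.0127, 0.1818]
ee_rot: [0.786, 0.618, -0.0, -0.0]
ft_force: [0.8, -0.0, -3.4]
grip_width: 0.1
grasp_force: 78.1
```

```bash
python3 - <<'E'
from h import *
o=st();R=Ro.from_quat(o["ee_rot"]).as_matrix();print(R.T@o["torque"],R.T@o["ft_force"])
im=camera("wrist")[:,:,::-1].copy()
cv2.imwrite("pics/w2.png",np.hstack([im[:,:,:],cv2.resize(camera("side")[130:270,150:230,::-1].copy(),(240,420))]))
E
```

```text
{'clock': 5.15, 'joint_pos': [-0.6578, -0.0659, 0.5135, 2.0048, 0.035, 1.1949, -0.3965], 'position': [0.4433, 0.0127, 0.1818], 'ee_rot': [0.7862, 0.618, -0.0003, -0.0], 'ft_force': [0.7591, -0.0055, -3.4431], 'torque': [-0.1803, 0.0733, 0.0065], 'grasp_force': 78.1363, 'grip_width': 0.0999}
[ 0.02864226 -0.19252558 -0.00642298] [0.1752459  0.74029977 3.44270158]
```

View pics/w2.png

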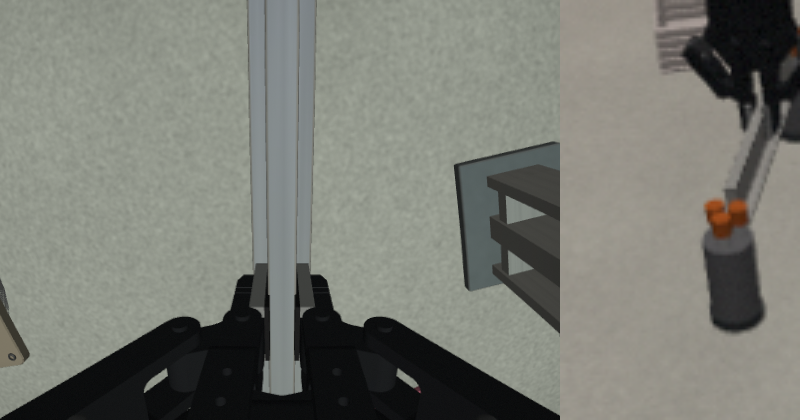

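```bash
python3 - <<'E'
from h import *
t=cv2.imread("pics/top0.png").astype(int)
x0,y0=262,168;c=t[y0:216,x0:320]
m=((c[:,:,0]-c[:,:,2]>6)|(c.sum(2)<330)).astype(np.uint8)
for r in m: print(''.join('.#'[v] for v in r))
# left, bottom, right edges by line fit on world pts
L=[];Rr=[];B=[]
for r in range(12,36):
    k=np.where(m[r])[0]
    L.append((x0+k[0]-.5,y0+r));Rr.append((x0+k[-1]+.5,y0+r))
for cc in range(12,44):
    k=np.where(m[:,cc])[0];B.append((x0+cc,y0+k[-1]+.5))
for n,e in(("L",L),("R",Rr),("B",B)):
    P=onplane("top",e,.006)[:,:2];v=cv2.fitLine(P.astype(np.float32),cv2.DIST_HUBER,0,.01,.01).ravel();print(n,v.round(4))
E
```

```text
..........................................................
..........................................................
..........................................................
..........................................................
..........................................................
..........................................................
..........................................................
.........................................#.##.............
...........................##...........#####.............
............####..........####......#...#####.............
...........#####...#####.#.###################............
........######################################............
........######################################............
........######################################............
........##################.###################............
........######################################............
........#######################################...........
........######################################............
.........#############################
[... 1139 characters left out ...]
..
.........######################################...........
.........####################.............................
..........................................................
..........................................................
..........................................................
..........................................................
..........................................................
..........................................................
..........................................................
..........................................................
L [ 1.     -0.0025  0.6538 -0.0047]
R [ 1.      0.0088  0.6539 -0.1345]
B [ 0.0031  1.      0.5974 -0.0826]
```

Call:
step_arm(
  commands=[0,0.02,-0.008,0.02,0,0,0.005,0,0.06,-0.024,0.05,0,0,0.015,0,0.11,-0.044,0.08,0,0,0.025,0,0.16,-0.064,0.08,0,0,0.037,0,0.21,-0.084,0.08,0,0,0.05,0,0.26,-0.104,0.08,0,0,0.062,0,0.3,-0.12,0.08,0,0,0.07,0,0.33,-0.132,0.08,0,0,0.075,0,0.341,-0.136,0.08,0,0,0.075,0,0.341,-0.136,0.08,0,0,0.075],
)

```text
clock: 6.5
position: [0.6479, -0.0688, 0.2298]
ee_rot: [0.708, 0.706, -0.0, -0.0]
ft_force: [0.3, -0.0, -3.6]
grip_width: 0.104
grasp_force: 78.4
```

Call:
step_arm(
  commands=[0,0,0,-0.02,0,0,0,0,0,0,-0.05,0,0,0,0,0,0,-0.08,0,0,0,0,0,0,-0.11,0,0,0,0,0,0,-0.13,0,0,0,0,0,0,-0.13,0,0,0,0,0,0,-0.13,0,0,0,0,0,0,-0.13,0,0,0,0,0,0,-0.13,0,0,0,0,0,0,-0.13,0,0,0],
)

```text
clock: 7.75
position: [0.6481, -0.0688, 0.1524]
ee_rot: [0.708, 0.706, 0.0, 0.0]
ft_force: [-0.2, 0.2, -4.1]
grip_width: 0.099
grasp_force: 78.4
```

```bash
python3 - <<'E'
from h import *
o=st();R=Ro.from_quat(o["ee_rot"]).as_matrix();print(R.T@o["torque"],R.T@o["ft_force"])
s=camera("side")[:,:,::-1].copy();o=get_obs();print(o["ft_force"],o["torque"]);t=camera("top")[:,:,::-1].copy();o=get_obs();print(o["ft_force"],o["torque"])
cv2.imwrite("pics/s3.png",np.hstack([cv2.resize(s[120:300,230:350],(400,600)),cv2.resize(t[150:240,230:350],(400,300)).repeat(2,0)]))
cv2.imwrite("pics/top3.png",t);cv2.imwrite("pics/side3.png",s)
E
```

```text
{'clock': 7.75, 'joint_pos': [-0.397, 0.4881, 0.5907, 1.5119, -0.2813, 1.2268, 0.2321], 'position': [0.6481, -0.0688, 0.1524], 'ee_rot': [0.708, 0.7062, 0.0002, 0.0001], 'ft_force': [-0.1529, 0.1875, -4.1406], 'torque': [-0.1714, 0.0017, 0.0425], 'grasp_force': 78.4025, 'grip_width': 0.0991}
[ 0.00128329 -0.17139705 -0.04254829] [ 0.18678266 -0.15524709  4.14056841]
[ 0.74625554 -0.39375017 -3.3962024 ] [-0.15833283 -0.00035721 -0.04661167]
[ 0.7091162   0.08227532 -3.44359038] [-0.12597226 -0.02566109  0.04855755]
```

View pics/s3.png

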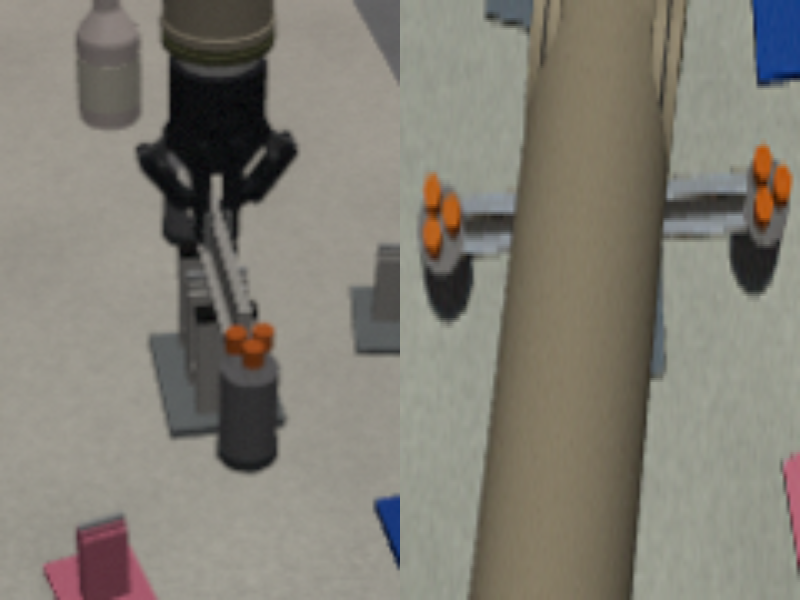

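```bash
cat >> h.py <<'E'
def caps(img,z,box=(215,150,365,240)):
    h=cv2.cvtColor(img,cv2.COLOR_BGR2HSV);m=cv2.morphologyEx(cv2.inRange(h,(3,140,110),(18,255,255)),cv2.MORPH_CLOSE,np.ones((5,5),np.uint8))
    B=blobs(m,box,30);P=onplane("top",[c for _,c in B],z);print(B,P.round(4).tolist())
    d=P[0]-P[-1];print("mid",P.mean(0).round(4),"len",np.linalg.norm(d),"yaw",np.arctan2(-d[0],d[1]))
def feel(n=20):
    F=[];T=[]
    for _ in range(n):
        camera("wrist");o=get_obs();F.append(o["ft_force"]);T.append(o["torque"])
    F=np.array(F);T=np.array(T);print("t",o["clock"],"pos",o["position"].round(4),"F",F.mean(0).round(3),"T",T.mean(0).round(4),"sd",F.std(0).round(2),T.std(0).round(3),"se",(T.std(0)/n**.5).round(4))
E
python3 - <<'E'
from h import *
caps(cv2.imread("pics/top3.png"),.170)
feel(16)
E
```

```text
[([336, 172, 11, 11, 79], [340.3, 177.0]), ([237, 176, 11, 12, 79], [241.2, 181.5])] [[0.6488, -0.2202, 0.17], [0.6489, 0.0801, 0.17]]
mid [ 0.6488 -0.0701  0.17  ] len 0.3003909362661158 yaw 3.1411277424120416
t 8.65 pos [ 0.6481 -0.0688  0.1522] F [-0.154  0.17  -3.017] T [-0.1472  0.0024  0.0033] sd [0.6  0.63 0.43] [0.033 0.029 0.025] se [0.0084 0.0073 0.0062]
```

Call:
step_arm(
  commands=[0,0,0,-0.005,0,0,0,0,0,0,-0.01,0,0,0,0,0,0,-0.014,0,0,0,0,0,0,-0.017,0,0,0,0,0,0,-0.019,0,0,0,0,0,0,-0.021,0,0,0,0,0,0,-0.022,0,0,0,0,0,0,-0.023,0,0,0,0,0,0,-0.023,0,0,0,0,0,0,-0.023,0,0,0],
)

```text
clock: 9.9
position: [0.6481, -0.0688, 0.1384]
ee_rot: [0.708, 0.706, 0.0, 0.0]
ft_force: [-0.3, 0.3, -4.0]
grip_width: 0.102
grasp_force: 78.4
```

```bash
python3 - <<'E'
from h import *
feel(6)
E
```

```text
t 10.2 pos [ 0.6481 -0.0688  0.1384] F [ 0.084 -0.311 -3.273] T [-0.1248 -0.0064 -0.0036] sd [0.34 0.57 0.38] [0.032 0.033 0.027] se [0.0131 0.0134 0.0109]
```

Call:
step_arm(
  commands=[0,0,0,-0.0003,0,0,0,0,0,0,-0.0006,0,0,0,0,0,0,-0.0009,0,0,0,0,0,0,-0.0012,0,0,0,0,0,0,-0.0015,0,0,0,0,0,0,-0.0018,0,0,0,0,0,0,-0.002,0,0,0,0,0,0,-0.002,0,0,0,0,0,0,-0.002,0,0,0,0,0,0,-0.002,0,0,0],
)

```text
clock: 11.45
position: [0.6481, -0.0688, 0.1374]
ee_rot: [0.708, 0.706, 0.0, 0.0]
ft_force: [-3.9, 1.4, 5.2]
grip_width: 0.106
grasp_force: 79.6
```

```bash
python3 - <<'E'
from h import *
feel(6)
E
```

```text
t 11.75 pos [ 0.6481 -0.0688  0.1374] F [-3.837  0.647  5.208] T [0.0482 0.8838 0.0123] sd [0.41 0.46 0.29] [0.022 0.037 0.026] se [0.0089 0.0149 0.0107]
```

Call:
step_arm(
  commands=[0,0,0,0.0005,0,0,0,0,0,0,0.001,0,0,0,0,0,-0.005,0.001,0,0,0,0,0,-0.012,0.001,0,0,0,0,0,-0.019,0.001,0,0,0,0,0,-0.026,0.001,0,0,0,0,0,-0.032,0.001,0,0,0,0,0,-0.033,0.001,0,0,0,0,0,-0.033,0.001,0,0,0,0,0,-0.033,0.001,0,0,0],
)

```text
clock: 13.0
position: [0.648, -0.0884, 0.1376]
ee_rot: [0.708, 0.706, 0.0, -0.0]
ft_force: [0.3, 0.6, -2.7]
grip_width: 0.104
grasp_force: 78.6
```

```bash
python3 - <<'E'
from h import *
feel(8)
E
```

```text
t 13.4 pos [ 0.648  -0.0886  0.1377] F [-0.385 -0.063 -3.32 ] T [-0.1417 -0.0088  0.0074] sd [0.32 0.54 0.65] [0.03  0.031 0.042] se [0.0108 0.0109 0.0149]
```

Call:
step_arm(
  commands=[0,0,0,-0.0002,0,0,0,0,0,0,-0.0004,0,0,0,0,0,-0.005,-0.0004,0,0,0,0,0,-0.012,-0.0004,0,0,0,0,0,-0.019,-0.0004,0,0,0,0,0,-0.026,-0.0004,0,0,0,0,0,-0.032,-0.0004,0,0,0,0,0,-0.035,-0.0004,0,0,0,0,0,-0.035,-0.0004,0,0,0,0,0,-0.035,-0.0004,0,0,0],
)

```text
clock: 14.65
position: [0.6481, -0.1098, 0.1376]
ee_rot: [0.708, 0.706, -0.0, 0.0]
ft_force: [-0.6, -0.4, -1.4]
grip_width: 0.101
grasp_force: 78.7
```

```bash
python3 - <<'E'
from h import *
feel(16)
E
```

```text
t 15.45 pos [ 0.6481 -0.1097  0.1375] F [-0.045 -0.99  -0.79 ] T [-2.858e-01 -3.030e-02 -1.000e-04] sd [0.38 0.46 0.49] [0.026 0.023 0.015] se [0.0065 0.0057 0.0038]
```

Call:
step_arm(
  commands=[0,0,0,0.0004,0,0,0,0,0,0,0.0008,0,0,0,0,0,0,0.0012,0,0,0,0,0,0,0.0016,0,0,0,0,0,0,0.0016,0,0,0,0,0,0,0.0016,0,0,0,0,0,0,0.0016,0,0,0,0,0,0,0.0016,0,0,0,0,0,0,0.0016,0,0,0,0,0,0,0.0016,0,0,0],
)

```text
clock: 16.7
position: [0.648, -0.1096, 0.1384]
ee_rot: [0.708, 0.706, 0.0, 0.0]
ft_force: [0.2, 0.1, -2.3]
grip_width: 0.105
grasp_force: 78.7
```

```bash
python3 - <<'E'
from h import *
feel(40)
E
```

```text
t 18.7 pos [ 0.648  -0.1096  0.1385] F [-0.028  0.089 -3.266] T [-1.413e-01  1.000e-04 -2.900e-03] sd [0.47 0.58 0.43] [0.03  0.029 0.03 ] se [0.0047 0.0046 0.0047]
```

Call:
step_arm(
  commands=[0,0,0,-0.0008,0,0,0,0,0,0,-0.0014,0,0,0,0,0,0,-0.0016,0,0,0,0,0,-0.002,-0.0016,0,0,0,0,0,-0.004,-0.0016,0,0,0,0,0,-0.0053,-0.0016,0,0,0,0,0,-0.0053,-0.0017,0,0,0,0,0,-0.0053,-0.0017,0,0,0,0,0,-0.0053,-0.0017,0,0,0,0,0,-0.0053,-0.0017,0,0,0],
)

```text
clock: 19.95
position: [0.6481, -0.1129, 0.1375]
ee_rot: [0.708, 0.706, 0.0, 0.0]
ft_force: [-0.5, -1.3, -0.9]
grip_width: 0.103
grasp_force: 78.7
```

```bash
python3 - <<'E'
from h import *
feel(20)
E
```

```text
t 20.95 pos [ 0.6481 -0.1129  0.1375] F [ 0.086 -1.461  0.103] T [-0.3232 -0.0261 -0.0177] sd [0.41 0.6  0.66] [0.07  0.023 0.029] se [0.0157 0.0051 0.0064]
```

Call:
step_arm(
  commands=[0,0,0,0,0,0,0,0,0,0,0,0,0,0,0,0,0,0,0,0,0,10,0,0,0,0,0,0,11,0,0,0,0,0,0,12,0,0,0,0,0,0,13,0,0,0,0,0,0,14,0,0,0,0,0,0,15,0,0,0,0,0,0,16,0,0,0,0,0,0],
  squeeze=20,
)

```text
clock: 22.2
position: [0.648, -0.1128, 0.1374]
ee_rot: [0.708, 0.706, 0.0, 0.0]
ft_force: [0.0, 0.1, 0.3]
grip_width: 0.188
grasp_force: 0.0
```

```bash
python3 - <<'E'
from h import *
st();feel(4)
s=camera("side")[:,:,::-1].copy();w=camera("wrist")[:,:,::-1].copy();t=camera("top")[:,:,::-1].copy()
cv2.imwrite("pics/side5.png",s);cv2.imwrite("pics/top5.png",t)
h=cv2.cvtColor(s,cv2.COLOR_BGR2HSV);B=blobs(cv2.morphologyEx(cv2.inRange(h,(3,140,110),(18,255,255)),cv2.MORPH_CLOSE,np.ones((5,5),np.uint8)),(230,120,350,290),10);print(B)
# expected cap pixels if level / tipped each way
for a in(-.1,0,.1):
    print(a,[proj("side",[.6485,-.0695+ (yo+.0437)*np.cos(0)*1-.0437*2*1,.155+a*(yo-.0437)]).round(1).tolist() for yo in(-.15,.15)])
caps(t,.155,(215,150,375,240))
cv2.imwrite("pics/s5.png",np.hstack([cv2.resize(s[120:300,230:350],(360,540)),cv2.resize(w,(440,540))]))
E
```

```text
{'clock': 22.2, 'joint_pos': [-0.3268, 0.5166, 0.5929, 1.5094, -0.2998, 1.2073, 0.3099], 'position': [0.648, -0.1128, 0.1374], 'ee_rot': [0.7081, 0.7062, 0.0001, 0.0], 'ft_force': [0.0238, 0.1255, 0.3312], 'torque': [-0.0226, -0.0295, -0.0215], 'grasp_force': 0.0, 'grip_width': 0.1878}
t 22.4 pos [ 0.648  -0.1128  0.1374] F [-0.006 -0.208  0.514] T [0.0008 0.0107 0.0073] sd [0.42 0.42 0.41] [0.009 0.013 0.056] se [0.0046 0.0067 0.0281]
[([301, 234, 14, 10, 91], [308.1, 237.8])]
-0.1 [[[308.3, 232.2]], [[287.6, 174.2]]]
0 [[[308.0, 238.4]], [[287.6, 171.1]]]
0.1 [[[307.8, 244.4]], [[287.6, 168.1]]]
[([350, 173, 11, 11, 81], [353.9, 178.1]), ([252, 177, 11, 11, 81], [255.8, 182.1])] [[0.6475, -0.2644, 0.155], [0.649, 0.0367, 0.155]]
mid [ 0.6483 -0.1138  0.155 ] len 0.30109146677995907 yaw 3.1366205655764627
```

View pics/s5.png

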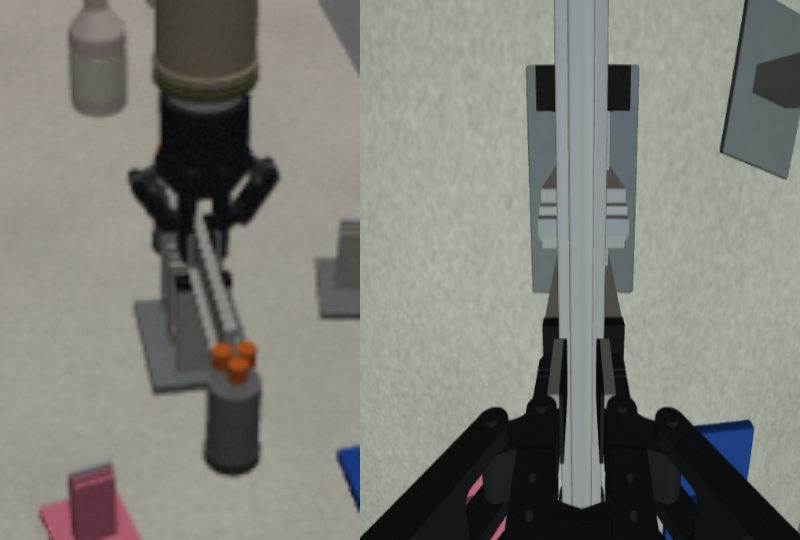

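Call:
step_arm(
  commands=[20,0,0,0,0,0,0,30,0,0,0,0,0,0,40,0,0,0,0,0,0,50,0,0,0,0,0,0,55,0,0,0,0,0,0,55,0,0,0.02,0,0,0,55,0,0,0.05,0,0,0,55,0,0,0.09,0,0,0,55,0,0,0.14,0,0,0,55,0,0,0.2,0,0,0],
)

```text
clock: 23.8
position: [0.6479, -0.1129, 0.2597]
ee_rot: [0.708, 0.706, 0.0, 0.0]
ft_force: [0.4, 1.1, 0.1]
grip_width: 0.648
grasp_force: 0.0
```

Call:
step_arm(
  commands=[55,0,0,0.03,0,0,0,55,0,0,0.03,0,0,0,55,0,0,0.03,0,0,0,55,0,0,0.03,0,0,0,55,0,0,0.03,0,0,0,55,0,0,0.03,0,0,0,55,0,0,0.03,0,0,0,55,0,0,0.03,0,0,0,55,0,0,0.03,0,0,0,55,0,0,0.03,0,0,0],
)

```text
clock: 25.05
position: [0.648, -0.1128, 0.2755]
ee_rot: [0.708, 0.706, 0.0, 0.0]
ft_force: [0.3, -0.9, 0.2]
grip_width: 0.647
grasp_force: 0.0
```

```bash
python3 - <<'E'
from h import *
st()
s=camera("side")[:,:,::-1].copy();w=camera("wrist")[:,:,::-1].copy();t=camera("top")[:,:,::-1].copy()
h=cv2.cvtColor(s,cv2.COLOR_BGR2HSV);B=blobs(cv2.morphologyEx(cv2.inRange(h,(3,140,110),(18,255,255)),cv2.MORPH_CLOSE,np.ones((5,5),np.uint8)),(230,120,350,290),5);print(B)
caps(t,.155,(215,150,375,240))
cv2.imwrite("pics/s6.png",np.hstack([cv2.resize(s[120:300,230:350],(360,540)),cv2.resize(w,(440,540))]))
E
```

```text
{'clock': 25.05, 'joint_pos': [-0.3385, 0.4331, 0.6315, 1.3247, -0.2519, 1.4631, 0.2724], 'position': [0.648, -0.1128, 0.2755], 'ee_rot': [0.7081, 0.7061, 0.0, 0.0], 'ft_force': [0.2704, -0.879, 0.1865], 'torque': [0.0095, -0.0731, 0.0637], 'grasp_force': 0.0, 'grip_width': 0.6472}
[([283, 168, 11, 5, 41], [287.9, 169.5]), ([301, 233, 14, 10, 90], [308.1, 237.0])]
[([350, 173, 11, 11, 81], [353.9, 178.1]), ([252, 177, 11, 11, 79], [255.8, 182.1])] [[0.6475, -0.2644, 0.155], [0.649, 0.0367, 0.155]]
mid [ 0.6483 -0.1138  0.155 ] len 0.30109146677995907 yaw 3.1366205655764627
```

View pics/s6.png

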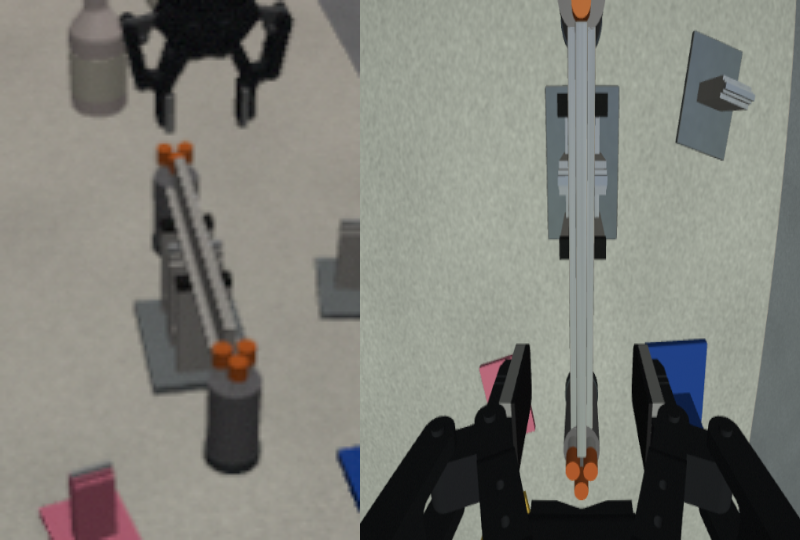

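```bash
python3 - <<'E'
from h import *
for i in range(24):
    s=camera("side")[:,:,::-1].copy()
    if i%6==5:
        h=cv2.cvtColor(s,cv2.COLOR_BGR2HSV);B=blobs(cv2.morphologyEx(cv2.inRange(h,(3,140,110),(18,255,255)),cv2.MORPH_CLOSE,np.ones((5,5),np.uint8)),(230,120,350,290),5);print([b[1] for b in B],get_obs()["clock"])
E
```

```text
[[287.9, 169.4], [307.9, 237.3]] 25.5
[[287.9, 169.4], [308.0, 237.5]] 25.8
[[287.9, 169.4], [308.1, 237.2]] 26.1
[[287.9, 169.4], [308.0, 237.6]] 26.4
```

Steady and level; gripper clear.

```bash
python3 -c "
from workcell import *
print(hand_in())"
```

```text
the job is handed in; nothing more can be done
None
```

The yoke balances level by itself on the grey stand's ridge, about 44 mm off its middle, square and clear of both stops, with the gripper well above it; I handed the job in at about 26 s and got no verdict back.

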